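# Index the dividing table by one hole

## Task

Advance the rotary dividing table by one hole, counter-clockwise seen from above: press the red plunger on its arm in with the fingertips, which frees the table, swing the arm round towards the next hole, and let the plunger spring all the way out so that its pin locks in that very next hole. Only push: leave the relay board and the heatsink lying in their nests on the table, leave the other things on the desk undisturbed, and finish with the hand clear of everything.

Things in the scene. Friction and masses are not known exactly. Their poses are not given: they have to be found in the camera images.
- index_table (a joint): angle (rad) of the rotary table about its vertical axis; 0 at the start (locked in the starting hole), grows counter-clockwise seen from above. Eight holes, one every 45 degrees: the next hole is at 0.785. Locked, it has about 0.025 rad of play. Unlocked it turns stiffly (0.1 to 0.35 N m of friction) and stays where it is left.
- plunger (a joint): travel (m) of the red plunger: 0 out (locked), 0.010 fully in. Spring 5 N at rest, 9 N fully in. Pressing it lifts the index pin (by a rocker) out of its hole; from 0.007 on the table is free. Between holes the pin rides on the plate: the released plunger stays in at about 0.006 and springs out by itself as the table is pushed onto a hole (at rest, within about 0.01 rad of it).
- plunger_top (a point): centre of the flat round top of the red plunger (30 mm diameter), moves with it: 88 mm above the desk when out, 78 mm when in; 70 mm from the table's axis. Pressed straight down. The collar round it (39 mm diameter) ends 73 mm above the desk, the brass pin bush 25 mm further out 72 mm. x axis: horizontal, the way it travels counter-clockwise; y: towards the table's axis; z up.
- tab_top (a point): middle of the top edge of the yellow upright push tab on the arm, 105 mm above the desk: a plate 6 mm thick, 34 mm wide along the radius, fixed to the table with its near face 28 mm counter-clockwise of the plunger's centre. A fingertip on or just over the plunger can push against it to turn the table counter-clockwise. Turns with the table; axes as for plunger_top.
- table_centre (a point): centre of the top of the steel rotary table (164 mm diameter, 54 mm above the desk), on its axis; the hub bolt rises 10 mm more. Below is the fixed aluminium plate (212 mm diameter, top 40 mm above the desk) with eight brass-lined holes 95 mm from the axis, on a blue foot fixed to the desk. Axes turn with the table; the grey arm with plunger and tab is on its -y side.
- nest_board (a point): centre of the floor of the shallow black frame (inside 36 x 54 mm, 5 mm high) on the table that holds the relay board; turns with the table
- nest_sink (a point): centre of the floor of the shallow black frame (inside 34 x 42 mm, 5 mm high) on the table that holds the heatsink; turns with the table
- relay_module: blue relay board, 34 x 52 x 16 mm, loose in its nest; origin at the centre of its underside. It rides on the table and is not to be lifted
- heatsink: grey finned heatsink, 32 x 40 x 24 mm, loose in its nest; origin at the centre of its underside. It rides on the table and is not to be lifted
- mug: white mug, 92 x 127 x 95 mm, bystander; origin at the centre of its underside
- flux_jar: brown jar with green lid, 70 mm diameter, 67 mm high, bystander; origin at the centre of its underside
- tape_roll: black roll of tape, 63 mm diameter, 18 mm high, bystander; origin at the centre of its underside
- battery: white and black square battery standing upright, 18 x 26 x 48 mm, bystander; origin at the centre of its underside
- side_cutter: side cutters with red grips, 62 x 107 x 16 mm, lying flat, bystander; origin at the centre of its underside
- cap_box: small cardboard box, 42 x 62 x 28 mm, bystander; origin at the centre of its underside

How it is judged:
By the outcome, as a careful person would: the job done as asked, in the order asked, and still so for the second after the job is handed in, with the robot touching nothing.
It also fails if it takes over 40 s, if anything falls off the work surface, if the arm or the gripper's body presses on something with over 40 N, if the wrist force passes 120 N, or if a joint passes its speed limit or range.

## Robot

A 6-joint arm with a two-finger parallel gripper is mounted at the origin on a cart in front of the work surface, level with it; the furniture and walls round the work are solid. World frame = base frame: x ahead of the robot, y to its left, z up, the work surface at z = 0. Lengths are in mm, angles in rad, forces in N, time in s.
With the tool pointing down it reaches from about 275 to 750 mm from the base axis. Payload 10.2 kg.
Tool frame: the origin (TCP) lies midway between the tips of the shut fingers; the grasp point (between the pads) lies 19 mm behind it; z points along the fingers, y is the line along which they close (so a half turn about z gives the same grasp; the last joint's range is limited). The gripper opens to 85 mm and grips with 20 to 120 N. Pads are 22 mm wide; open, the fingers measure 114 mm over their backs; the gripper's body (76 mm by 85 mm) begins 54 mm behind the grasp point. The pads swing forward as they close: fully open they stand 13 mm farther back than shut.
Start: joints at [-1.552, 0.313, 1.498, -0, 1.331, -0.223], TCP at [125.698, -509.736, 231.294] pointing down, gripper open.
Joint ranges: [-2.94, 2.94], [-0.97, 2.17], [0.19, 2.56], [-1.23, 4.37], [0.02, 3.11], [-2.88, 2.88]. Speed limits (rad/s): [2.39, 2.39, 3.01, 3.14, 3.14, 3.14].

## Interface

Orientations are given as a unit quaternion [w, x, y, z].
In Python, from rig import sense, capture, finish_job, find_in, place_of gives the robot as it stands. The module is installed in compiled form; this text tells all that it offers.
- The arm moves only by the shell command python3 -m jog 'ROWS' [FORCE]. ROWS is JSON, a list of rows, each an object of numbers: "tx", "ty", "tz": the shift along the tool's x, y, z in mm; "ax", "ay", "az": the turn, a rotation vector about the tool's x, y, z in rad; "jaw": the closure, from -1 (fully open) to 1 (shut), so that 0 is half open. In form: [{"tx": .., "ty": .., "tz": .., "ax": .., "ay": .., "az": .., "jaw": ..}, ...]. A call has 1 to 5 rows; each row shifts and turns the commanded pose from where the row before left it, along the tool's axes as they then stand; what a row does not reach is not made up. A row lasts 1/8 s, in which the tool goes at most 62.5 mm and 10.7 degrees, less where a joint would pass 70% of its speed; a pose out of reach is approached as far as the arm can. A call with a gripper value outside its range is refused whole. The fingers move at their own pace and stop on an object; FORCE is the grip in N (left out, the last holds). Time passes only in rows, so rows that do not move let the fingers close. It gives the time, the measured TCP pose, the force, the opening and the grip force at its end, in the units of the state.
- sense(): the state, without advancing time (a new reading comes with each control period).
- capture(name): name is "side" or "top" or "wrist"; returns a dict with "color" (384x512x3 uint8, red, green, blue), "depth" (384x512 float32, mm along the optical axis (not along the pixel's ray), 0 where there is no reading), "fx", "fy", "cx", "cy" (pixels), "camera_from_world" (4x4, takes a point from world to camera coordinates); the wrist camera has in their place "mount" (4x4, takes a point from camera to tool coordinates, whose origin is the TCP and whose axes are the flange's). Camera axes: x right, y up, looking along -z (the intrinsics and any distortion apply to the point x, -y, -z); pixel columns grow to the right and rows downward; lengths in mm; the calibration is good to about 2 mm. The wrist camera is an equidistant fisheye: a pixel r from the principal point sees the ray r / f radians off the axis. A picture is of the moment at which its call begins: read the wrist's pose just before it.
- finish_job(): hands the job in; it is judged then, once.
Trained networks look in the newest picture that a camera, given by its name, has taken for a name from the list of things; names that differ only in an ending like _2 or _b are one class to them, and where a whole thing is asked for, a point or a joint stands for the part that bears it (a point fixed in the world has none). Each returns a list of dicts, best first, with "conf" (0 to 1); they miss things now and then, are a little off and sometimes report something else, mostly with a low value. They report only what shows in the picture. A call takes as long as a camera call.
- find_in(query, camera): "centre" ([column, row] in pixels, amid what is visible of it).
- place_of(query, camera): "centre" ([column, row] in pixels: a listed point, or the origin of a listed thing).
The state is a dict: "time_s": time; "joints": joint angles; "dq": joint speeds; "tau": joint torques, N m; "eef_pos": TCP position; "ee_rot": TCP orientation; "force": force on the tool from outside, world axes, zero at the start; "wrist_torque": the same for the moment, N m; "grip_width": opening from 0.0 (shut) to 1.0 (fully open); "grip_force": force on a finger pad.
Only numpy, scipy, OpenCV 4.12 (cv2) and the standard library are available. Lean on these libraries where they do the work, as an engineer would, in place of code of your own. Each camera call takes 0.05 s, during which the arm holds its last target. There are 200 camera calls.

## Working session

There is one attempt and no reset: what is moved stays moved. The work goes in short steps, Python scripts to look and compute and a shell command to move; the robot and the scene stay as the last step left them, time stands still between calls to the robot, and variables do not carry over. Pictures are saved under pics/ and viewed, at most 10 in all, crops included, and the job is handed in when it is done.

```bash
mkdir -p pics; cat > h.py <<'E'
import numpy as np, cv2
from rig import sense, capture, find_in, place_of
def ray(c,px):
    M=np.linalg.inv(c["camera_from_world"]); u,v=px
    d=np.array([(u-c["cx"])/c["fx"],-(v-c["cy"])/c["fy"],-1.])
    return M[:3,3],M[:3,:3]@d
def at_z(c,px,z):
    o,d=ray(c,px); return o+d*(z-o[2])/d[2]
def at_depth(c,px):
    o,d=ray(c,px); return o+d*c["depth"][int(round(px[1])),int(round(px[0]))]
Z=dict(plunger_top=88,tab_top=105,table_centre=54,nest_board=57,nest_sink=57)
E
python3 - <<'E'
from h import *
s=sense();print({k:np.round(s[k],3) for k in("time_s","eef_pos","ee_rot","force","grip_width")})
for n in("side","top"):
    c=capture(n);cv2.imwrite(f"pics/{n}0.png",c["color"][:,:,::-1])
    print(n,[k for k in c if k not in("color","depth")])
    for q,z in Z.items():
        for r in place_of(q,n)[:1]: print(q,np.round(r["centre"]),round(r["conf"],2),at_z(c,r["centre"],z).round(1),at_depth(c,r["centre"]).round(1))
    for q in("relay_module","heatsink","mug","flux_jar","tape_roll","battery","side_cutter","cap_box"):
        for r in place_of(q,n)[:1]: print(q,np.round(r["centre"]),round(r["conf"],2),at_z(c,r["centre"],0).round(0))
E
```

```text
{'time_s': np.float64(0.0), 'eef_pos': array([ 125.71 , -509.468,  230.734]), 'ee_rot': array([-0.001,  0.993,  0.121,  0.   ]), 'force': array([ 0.167, -0.25 , -0.668]), 'grip_width': np.float64(0.997)}
side ['fx', 'fy', 'cx', 'cy', 'camera_from_world']
plunger_top [244. 277.] 0.63 [487.2  34.2  88. ] [487.3  34.8  87.1]
tab_top [255. 263.] 0.72 [512.   47.5 105. ] [512.2  48.6 103.2]
table_centre [213. 269.] 0.61 [436.1  83.7  54. ] [435.9  79.5  60.3]
nest_board [192. 272.] 0.87 [397.8  83.8  57. ] [398.   75.7  69.2]
nest_sink [218. 249.] 0.76 [452.6 126.7  57. ] [451.9 117.   70.5]
relay_module [195. 272.] 0.64 [401. 121.   0.]
heatsink [221. 249.] 0.96 [463. 166.   0.]
flux_jar [352. 214.] 0.57 [768. 196.   0.]
tape_roll [293. 278.] 0.66 [593.  65.   0.]
side_cutter [315. 312.] 0.35 [615. -18.   0.]
cap_box [316. 313.] 0.64 [617. -20.   0.]
top ['fx', 'fy', 'cx', 'cy', 'camera_from_world']
plunger_top [337. 247.] 0.74 [484.4  34.9  88. ] [484.4  34.9  88.1]
tab_top [331. 236.] 0.75 [507.3  51.1 105. ] [509.7  43.4  64.5]
table_centre [312. 265.] 0.87 [444.6  84.   54. ] [444.7  85.   60.9]
nest_board [309. 285.] 0.87 [401.8  89.4  57. ] [402.7  91.5  72.2]
nest_sink [290. 262.] 0.88 [450.6 132.8  57. ] [453.3 177.1 540.4]
relay_module [311. 288.] 0.81 [392.  78.   0.]
heatsink [292. 261.] 0.55 [452. 121.   0.]
mug [206. 157.] 0.82 [695. 331.   0.]
flux_jar [262. 129.] 0.94 [767. 198.   0.]
tape_roll [317. 199.] 0.63 [600.  65.   0.]
battery [159. 196.] 0.48 [598. 439.   0.]
side_cutter [155. 259.] 0.81 [450. 440.   0.]
cap_box [352. 190.] 0.75 [624. -18.   0.]
```

View pics/top0.png

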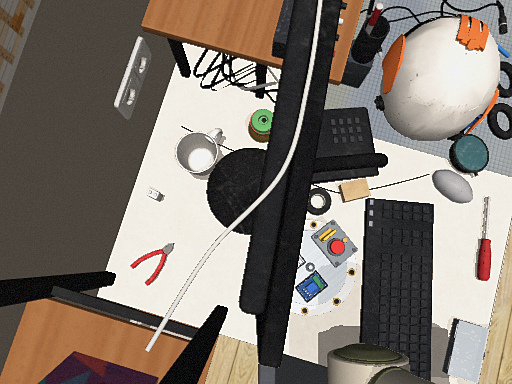

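View pics/side0.png

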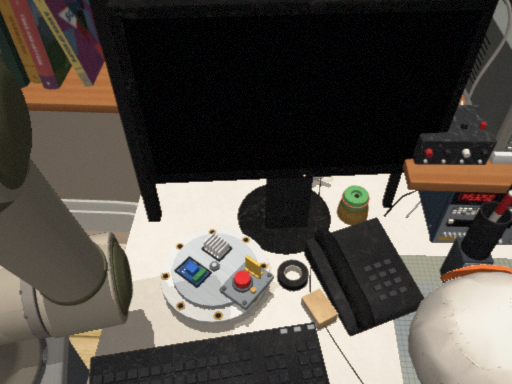

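The top view shows the table partly hidden behind the monitor: plunger at about (337,247), tab at (328,236), relay board at (311,287). The side view shows the plunger at (243,279), the tab at (254,266) and the tape roll at (293,275). Next I'll check how much clearance the monitor leaves and refine the angle.

```bash
python3 - <<'E'
from h import *
for n in("side","top"):
    c=capture(n);v,u=np.nonzero(c["depth"]>0)
    o,_=ray(c,(0,0));M=np.linalg.inv(c["camera_from_world"])
    d=np.stack([(u-c["cx"])/c["fx"],-(v-c["cy"])/c["fy"],-np.ones(len(u))],1)*c["depth"][v,u][:,None]
    P=d@M[:3,:3].T+M[:3,3]
    for x0 in range(250,750,100):
        for z0,z1 in((30,110),(110,200),(200,350),(350,700)):
            m=(P[:,0]>x0)&(P[:,0]<x0+100)&(P[:,2]>z0)&(P[:,2]<z1)&(abs(P[:,1])<400)
            if m.sum()>5:print(n,x0,z0,m.sum(),np.percentile(P[m,1],[1,99]).round())
    # red plunger / yellow tab
    C=c["color"][v,u].astype(int);near=np.hypot(P[:,0]-440,P[:,1]-84)<110
    for nm,m in(("red",(C[:,0]>150)&(C[:,1]<80)&(P[:,2]>85)),("yel",(C[:,0]>150)&(C[:,1]>120)&(C[:,2]<90)&(P[:,2]>98))):
        m=m&near
        if m.sum():print(n,nm,m.sum(),P[m].mean(0).round(1),P[m].min(0).round(),P[m].max(0).round())
E
```

```text
side 250 30 846 [-84. 289.]
side 250 110 757 [-65. 276.]
side 250 200 6328 [-81. 391.]
side 250 350 11963 [-178.  394.]
side 350 30 4583 [-83. 187.]
side 350 200 3737 [167. 185.]
side 350 350 8849 [167. 190.]
side 450 30 3562 [-87. 184.]
side 450 200 3677 [152. 169.]
side 450 350 8499 [151. 170.]
side 550 30 1792 [-91. 187.]
side 550 110 1042 [167. 185.]
side 550 200 3590 [136. 153.]
side 550 350 8208 [135. 153.]
side 650 30 4882 [-212.  199.]
side 650 110 1909 [-232. -116.]
side 650 200 3536 [120. 137.]
side 650 350 7887 [120. 137.]
side red 165 [484.3  33.1  88.2] [470.  20.  85.] [499.  47.  92.]
side yel 30 [508.3  51.1 104.7] [498.  40. 102.] [520.  63. 108.]
top 250 30 354 [-99. 292.]
top 250 110 307 [-58. 292.]
top 250 200 5914 [-50. 399.]
top 250 350 1570 [195. 389.]
top 350 30 2650 [-84. 123.]
top 350 200 390 [206. 399.]
top 350 350 4557 [173. 313.]
top 450 30 2082 [-88. 110.]
top 450 350 5065 [157. 262.]
top 550 30 616 [-274.  367.]
top 550 350 4185 [141. 204.]
top 650 30 4635 [-321.  384.]
top 650 110 861 [-249. -117.]
top 650 350 3855 [126. 188.]
top red 142 [485.2  34.9  88. ] [472.  20.  85.] [499.  48.  91.]
top yel 27 [508.9  54.6 104.7] [498.  43. 100.] [519.  68. 107.]
```

```bash
python3 -m jog '[{"tx":55,"ty":5,"jaw":1},{"tx":60,"ty":0,"jaw":1},{"tx":60,"ty":-15,"jaw":1},{"tx":30,"ty":-45,"jaw":1},{"tx":30,"ty":-50,"jaw":1}]' 40
```

```text
schema error: expected keys tx, ty, tz, ax, ay, az, jaw
```

```bash
python3 -m jog '[{"tx":55,"ty":5,"tz":0,"ax":0,"ay":0,"az":0,"jaw":1},{"tx":60,"ty":0,"tz":0,"ax":0,"ay":0,"az":0,"jaw":1},{"tx":60,"ty":-15,"tz":0,"ax":0,"ay":0,"az":0,"jaw":1},{"tx":30,"ty":-45,"tz":0,"ax":0,"ay":0,"az":0,"jaw":1},{"tx":30,"ty":-50,"tz":0,"ax":0,"ay":0,"az":0,"jaw":1}]' 40; python3 -c "
from rig import sense
s=sense();print(s['joints'],s['ee_rot'],s['eef_pos'])"
```

```text
time_s: 2.12
eef_pos: [329.4, -349.9, 231.0]
ee_rot: [-0.0, 0.993, 0.121, 0.0]
force: [0.8, -0.1, 0.4]
grip_width: 0.0
grip_force: 0.0
[-1.06003291e+00  2.15119375e-01  1.62603007e+00  9.58211645e-05
  1.30066391e+00  2.68706431e-01] [-1.19615085e-04  9.92686525e-01  1.20720540e-01  7.83536891e-07] [ 329.4146314  -349.90427463  231.03935923]
```

```bash
cat > plan.py <<'E'
import sys
from h import *
from scipy.spatial.transform import Rotation as Ro, Slerp
C=np.array([440.5,86.]); R0=70.; A0=np.radians(-49.)   # table axis, plunger radius, plunger start angle
def quat(q): return Ro.from_quat([q[1],q[2],q[3],q[0]])
def ori(yaw,lean=15,az=65):
    L,a,y=np.radians([lean,az,yaw]); z=np.array([np.sin(L)*np.cos(a),np.sin(L)*np.sin(a),-np.cos(L)])
    x=np.array([np.cos(y),np.sin(y),0]); x-=z*(x@z); x/=np.linalg.norm(x)
    return Ro.from_matrix(np.stack([x,np.cross(z,x),z],1))
def arc(th,off,z,dr=0):
    a=A0+th; r=R0+dr; return np.array([*(C+r*np.array([np.cos(a),np.sin(a)])+off*np.array([-np.sin(a),np.cos(a)])),z])
def yaw_at(th): return np.degrees(A0+th)+90
def rows(wps,start=None):
    """wps: list of (pos,Rot,n)"""
    if start is None: s=sense(); start=(s["eef_pos"],quat(s["ee_rot"]))
    p,R=np.array(start[0]),start[1]
    for q,Q,n in wps:
        sl=Slerp([0,1],Ro.concatenate([R,Q]));p0=p
        for i in range(1,n+1):
            pn=p0+(np.array(q)-p0)*i/n;Rn=sl(i/n)
            print(*R.inv().apply(pn-p).round(1),*(R.inv()*Rn).as_rotvec().round(3));p,R=pn,Rn
E
python3 - <<'E'
from plan import *
print(arc(0,0,88),arc(.785,14,90),yaw_at(0))
rows([(arc(0,13,170),ori(yaw_at(0)),8)])
E
```

```text
[486.42413203  33.17032938  88.        ] [511.30968503  95.05475044  90.        ] 41.0
32.0 -42.5 7.6 0.02 0.026 -0.057
34.1 -40.5 9.3 0.02 0.026 -0.057
36.1 -38.2 11.1 0.02 0.026 -0.057
37.9 -35.9 12.8 0.02 0.026 -0.057
39.6 -33.4 14.5 0.02 0.026 -0.057
41.0 -30.8 16.2 0.02 0.026 -0.057
42.2 -28.0 17.9 0.02 0.026 -0.057
43.3 -25.2 19.5 0.02 0.026 -0.057
```

```bash
python3 -m jog '[{"tx":32,"ty":-42,"tz":8,"ax":0.02,"ay":0.026,"az":-0.057,"jaw":1},{"tx":34,"ty":-41,"tz":9,"ax":0.02,"ay":0.026,"az":-0.057,"jaw":1},{"tx":36,"ty":-38,"tz":11,"ax":0.02,"ay":0.026,"az":-0.057,"jaw":1},{"tx":38,"ty":-36,"tz":13,"ax":0.02,"ay":0.026,"az":-0.057,"jaw":1}]' && python3 -m jog '[{"tx":40,"ty":-33,"tz":14,"ax":0.02,"ay":0.026,"az":-0.057,"jaw":1},{"tx":41,"ty":-31,"tz":16,"ax":0.02,"ay":0.026,"az":-0.057,"jaw":1},{"tx":42,"ty":-28,"tz":18,"ax":0.02,"ay":0.026,"az":-0.057,"jaw":1},{"tx":43,"ty":-25,"tz":19,"ax":0.02,"ay":0.026,"az":-0.057,"jaw":1},{"tx":0,"ty":0,"tz":0,"ax":0,"ay":0,"az":0,"jaw":1}]'
python3 - <<'E'
from plan import *
s=sense();print(np.round(s["joints"],2),s["force"].round(1) if hasattr(s["force"],"round") else s["force"])
c=capture("wrist");cv2.imwrite("pics/w1.png",c["color"][:,:,::-1]);M=np.array(c["mount"]);R=quat(s["ee_rot"])
for q,z in Z.items():
    for r in place_of(q,"wrist")[:1]:
        u,v=(r["centre"][0]-c["cx"]),(r["centre"][1]-c["cy"])
        rr=np.hypot(u,v);t=rr/c["fx"];d=np.array([np.sin(t)*u/rr,-np.sin(t)*v/rr,-np.cos(t)])
        o=R.apply(M[:3,3])+s["eef_pos"];w=R.apply(M[:3,:3]@d)
        print(q,np.round(r["centre"]),round(r["conf"],2),(o+w*(z-o[2])/w[2]).round(1))
E
```

```text
time_s: 2.62
eef_pos: [412.6, -154.4, 200.5]
ee_rot: [-0.046, 0.97, 0.233, 0.047]
force: [-0.1, -0.1, 0.4]
grip_width: 0.001
grip_force: 0.0
time_s: 3.25
eef_pos: [496.0, 41.4, 170.0]
ee_rot: [-0.092, 0.931, 0.342, 0.092]
force: [0.5, -0.1, 0.5]
grip_width: 0.002
grip_force: 0.0
[-0.29  0.26  1.76  0.29  1.1   0.45] [ 0.5 -0.1  0.5]
plunger_top [263. 241.] 0.6 [484.4  34.5  88. ]
tab_top [266. 206.] 0.6 [508.9  50.8 105. ]
table_centre [191. 229.] 0.63 [439.7  90.5  54. ]
nest_sink [387. 168.] 0.26 [604.3  -9.7  57. ]
```

View pics/w1.png

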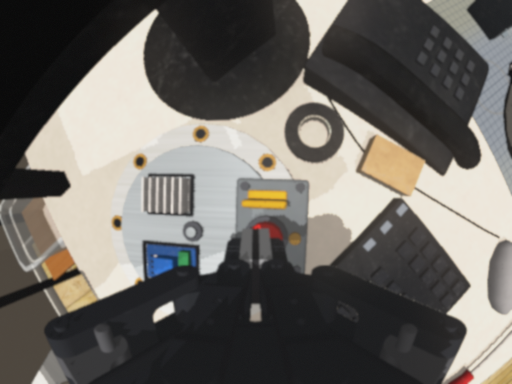

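The wrist view shows the fingertips over the plunger, which is at (265,230), and just short of the yellow tab at (265,198). The measurements agree: plunger (484.4,34.5), axis (440,88.5), 70 mm apart. I'll descend next.

```bash
sed -i 's/^C=.*/C=np.array([440.,88.5]); R0=70.; A0=np.radians(-50.5)/' plan.py; python3 - <<'E'
from plan import *
print(arc(0,0,88))
q=ori(yaw_at(0)); rows([(arc(0,12.5,97),q,3),(arc(0,12.5,88),q,1),(arc(0,12.5,82),q,1)])
E
```

```text
[484.52547542  34.48627916  88.        ]
-5.3 1.2 24.1 0.001 0.0 0.008
-5.3 1.2 24.1 0.001 0.0 0.008
-5.3 1.3 24.1 0.001 0.0 0.008
-2.1 1.0 8.7 0.0 0.0 0.0
-1.4 0.7 5.8 0.0 0.0 0.0
```

```bash
python3 -m jog '[{"tx":-5.3,"ty":1.2,"tz":24,"ax":0,"ay":0,"az":0.008,"jaw":1},{"tx":-5.3,"ty":1.2,"tz":24,"ax":0,"ay":0,"az":0.008,"jaw":1},{"tx":-5.3,"ty":1.3,"tz":24,"ax":0,"ay":0,"az":0.008,"jaw":1},{"tx":0,"ty":0,"tz":0,"ax":0,"ay":0,"az":0,"jaw":1}]' && python3 -m jog '[{"tx":-2.1,"ty":1,"tz":8.7,"ax":0,"ay":0,"az":0,"jaw":1},{"tx":0,"ty":0,"tz":0,"ax":0,"ay":0,"az":0,"jaw":1}]'  && python3 -m jog '[{"tx":-1.4,"ty":0.7,"tz":5.8,"ax":0,"ay":0,"az":0,"jaw":1},{"tx":0,"ty":0,"tz":0,"ax":0,"ay":0,"az":0,"jaw":1}]'
```

```text
time_s: 4.05
eef_pos: [493.5, 42.9, 96.0]
ee_rot: [-0.093, 0.936, 0.328, 0.09]
force: [-0.5, -1.3, -0.4]
grip_width: -0.001
grip_force: 0.0
time_s: 4.3
eef_pos: [495.2, 42.8, 88.8]
ee_rot: [-0.091, 0.935, 0.329, 0.093]
force: [0.6, -1.6, 5.2]
grip_width: 0.002
grip_force: 2.5
time_s: 4.55
eef_pos: [495.3, 42.8, 83.0]
ee_rot: [-0.091, 0.935, 0.329, 0.093]
force: [0.0, -1.6, 8.1]
grip_width: -0.003
grip_force: 3.6
```

```bash
python3 - <<'E'
from plan import *
rows([(arc(t,12.5,81.3),ori(yaw_at(t)),1) for t in (0,*np.linspace(.04,.68,9))],)
E
```

```text
-1.5 -0.2 1.5 0.005 -0.001 0.001
2.7 -0.6 0.7 -0.0 0.0 -0.041
5.4 -1.2 1.4 0.0 -0.0 -0.082
5.4 -1.2 1.5 0.0 0.0 -0.082
5.4 -1.2 1.5 0.0 -0.0 -0.083
5.4 -1.2 1.5 0.0 -0.0 -0.083
5.4 -1.2 1.5 0.0 -0.0 -0.083
5.4 -1.2 1.4 -0.0 0.0 -0.083
5.4 -1.2 1.4 -0.0 0.0 -0.083
5.4 -1.2 1.4 0.0 -0.0 -0.083
```

```bash
python3 -m jog '[{"tx":-1,"ty":-0.2,"tz":1.6,"ax":0,"ay":0,"az":0,"jaw":1},{"tx":0,"ty":0,"tz":0,"ax":0,"ay":0,"az":0,"jaw":1},{"tx":2.7,"ty":-0.6,"tz":0.7,"ax":0,"ay":0,"az":-0.041,"jaw":1},{"tx":5.4,"ty":-1.2,"tz":1.4,"ax":0,"ay":0,"az":-0.082,"jaw":1},{"tx":5.4,"ty":-1.2,"tz":1.5,"ax":0,"ay":0,"az":-0.082,"jaw":1}]'; python3 - <<'E'
from plan import *
s=sense();a=np.array(s["eef_pos"])[:2]-C;print(np.hypot(*a),np.arctan2(a[1],a[0])-A0-np.arctan2(12.5,70))
c=capture("side");P=c
for q in("plunger_top","tab_top"):
    for r in place_of(q,"side")[:1]:
        w=at_z(c,r["centre"],{"plunger_top":79,"tab_top":105}[q]);b=w[:2]-C
        print(q,r["conf"],w.round(1),np.arctan2(b[1],b[0])-A0-(np.arctan2(31,70) if q[0]=="t" else 0))
E
```

```text
time_s: 5.18
eef_pos: [502.9, 54.5, 81.7]
ee_rot: [-0.081, 0.896, 0.424, 0.102]
force: [-0.2, -1.3, 8.9]
grip_width: 0.002
grip_force: 4.0
71.5355338441253 0.2094962273446046
plunger_top 0.49 [498.7  47.5  79. ] 0.27190054173250877
tab_top 0.62 [724.6 122.4 105. ] 0.5829802475694708
```

```bash
python3 -m jog '[{"tx":5.4,"ty":-1.2,"tz":1.5,"ax":0,"ay":0,"az":-0.083,"jaw":1},{"tx":5.4,"ty":-1.2,"tz":1.5,"ax":0,"ay":0,"az":-0.083,"jaw":1},{"tx":5.4,"ty":-1.2,"tz":1.4,"ax":0,"ay":0,"az":-0.083,"jaw":1}]'; python3 - <<'E'
from plan import *
s=sense();a=np.array(s["eef_pos"])[:2]-C;print(np.hypot(*a),np.arctan2(a[1],a[0])-A0-np.arctan2(12.5,70))
c=capture("side");im=c["color"][200:340,130:330,::-1];cv2.imwrite("pics/s2.png",cv2.resize(im,None,fx=4,fy=4,interpolation=2))
E
```

```text
time_s: 5.7
eef_pos: [509.1, 70.6, 81.6]
ee_rot: [-0.068, 0.837, 0.532, 0.111]
force: [-0.8, -1.5, 7.7]
grip_width: -0.001
grip_force: 4.0
71.42412242626985 0.4513695815167883
```

View pics/s2.png

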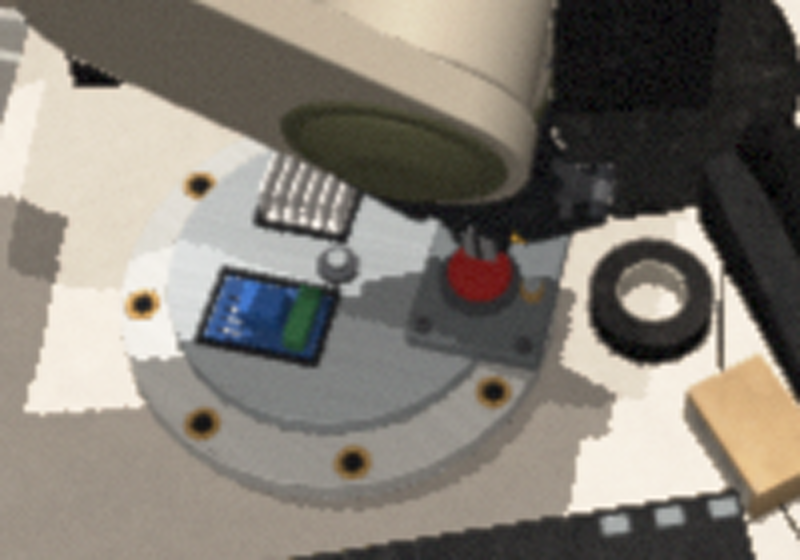

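The crop shows the table turning with the hand. The plunger is pressed at crop (480,268), and the board and heatsink are still in their nests. I'll swing further.

```bash
python3 -m jog '[{"tx":5.4,"ty":-1.2,"tz":1.5,"ax":0,"ay":0,"az":-0.083,"jaw":1},{"tx":5.4,"ty":-1.2,"tz":1.4,"ax":0,"ay":0,"az":-0.083,"jaw":1},{"tx":2.7,"ty":-0.6,"tz":0.7,"ax":0,"ay":0,"az":-0.041,"jaw":1},{"tx":0,"ty":0,"tz":0,"ax":0,"ay":0,"az":0,"jaw":1}]'; cat > look.py <<'E'
from plan import *
s=sense();a=np.array(s["eef_pos"])[:2]-C;print("finger",np.hypot(*a),np.arctan2(a[1],a[0])-A0-np.arctan2(12.5,70))
for n in("side","top"):
    c=capture(n);v,u=np.nonzero(c["depth"]>0);M=np.linalg.inv(c["camera_from_world"])
    d=np.stack([(u-c["cx"])/c["fx"],-(v-c["cy"])/c["fy"],-np.ones(len(u))],1)*c["depth"][v,u][:,None]
    P=d@M[:3,:3].T+M[:3,3];K=c["color"][v,u].astype(int)
    # relay board (blue) + brass bush
    near=(np.hypot(P[:,0]-440,P[:,1]-88)<82)&(P[:,2]>45)&(P[:,2]<110)
    for nm,m in(("blue",(K[:,2]>110)&(K[:,0]<70)),("red",(K[:,0]>110)&(K[:,1]<60))):
        m&=near
        if m.sum():
            b=P[m].mean(0);print(n,nm,m.sum(),b.round(1),"z95",np.percentile(P[m,2],90).round(1),"ang",np.arctan2(b[1]-C[1],b[0]-C[0]).round(3))
E
python3 look.py
```

```text
time_s: 6.25
eef_pos: [511.2, 85.1, 81.5]
ee_rot: [-0.057, 0.778, 0.615, 0.117]
force: [-0.3, 1.9, 7.1]
grip_width: -0.002
grip_force: 3.9
finger 71.31767476097868 0.6567016506491351
side blue 90 [401.8  64.9  67. ] z95 72.1 ang -2.588
side red 67 [506.9  66.3  80.1] z95 81.7 ang -0.32
top blue 68 [403.1  67.7  65.5] z95 72.7 ang -2.63
```

```bash
python3 - <<'E'
from plan import *
t0=.66
rows([(sense()["eef_pos"]+np.array([0,0,11.5]),quat(sense()["ee_rot"]),2)]+[(arc(t,12.5,93.),ori(yaw_at(t)),1) for t in (.69,.72,.75,.78,.81,.84,.87)])
E
```

```text
1.5 0.3 -5.6 0.0 0.0 0.0
1.5 0.3 -5.6 0.0 0.0 0.0
2.2 -0.7 0.6 0.004 0.001 -0.049
2.0 -0.4 0.5 0.0 -0.0 -0.031
2.0 -0.4 0.5 0.0 0.0 -0.031
2.0 -0.4 0.5 -0.0 0.0 -0.031
2.0 -0.4 0.5 0.0 0.0 -0.031
2.0 -0.4 0.5 -0.0 0.0 -0.031
2.0 -0.4 0.5 0.0 0.0 -0.031
```

```bash
python3 -m jog '[{"tx":1.5,"ty":0.3,"tz":-5.6,"ax":0,"ay":0,"az":0,"jaw":1},{"tx":1.5,"ty":0.3,"tz":-5.6,"ax":0,"ay":0,"az":0,"jaw":1},{"tx":0,"ty":0,"tz":0,"ax":0,"ay":0,"az":0,"jaw":1},{"tx":2.2,"ty":-0.7,"tz":0.6,"ax":0,"ay":0,"az":-0.049,"jaw":1},{"tx":2,"ty":-0.4,"tz":0.5,"ax":0,"ay":0,"az":-0.031,"jaw":1}]'; python3 look.py;  python3 -m jog '[{"tx":2,"ty":-0.4,"tz":0.5,"ax":0,"ay":0,"az":-0.031,"jaw":1},{"tx":2,"ty":-0.4,"tz":0.5,"ax":0,"ay":0,"az":-0.031,"jaw":1}]'; python3 look.py
```

```text
time_s: 6.98
eef_pos: [510.2, 89.5, 91.5]
ee_rot: [-0.053, 0.752, 0.646, 0.118]
force: [0.4, -0.6, 0.3]
grip_width: 0.001
grip_force: 0.0
finger 70.23158322143917 0.7185902064627795
side blue 76 [403.8  63.   68.9] z95 72.6 ang -2.527
side red 79 [506.8  68.9  82.1] z95 83.8 ang -0.285
top blue 39 [404.   69.5  65.4] z95 71.7 ang -2.656
time_s: 7.32
eef_pos: [510.5, 92.7, 91.5]
ee_rot: [-0.048, 0.732, 0.669, 0.12]
force: [0.3, -8.0, -0.2]
grip_width: 0.003
grip_force: 3.6
finger 70.60960225624 0.764642582231179
side blue 63 [406.9  59.5  70.3] z95 72.5 ang -2.423
side red 79 [508.   70.6  81.9] z95 83.6 ang -0.257
top blue 6 [401.   74.8  61. ] z95 71.4 ang -2.803
```

```bash
python3 -m jog '[{"tx":0.5,"ty":0,"tz":-2.2,"ax":0,"ay":0,"az":0,"jaw":1},{"tx":2,"ty":-0.4,"tz":0.5,"ax":0,"ay":0,"az":-0.031,"jaw":1},{"tx":2,"ty":-0.4,"tz":0.5,"ax":0,"ay":0,"az":-0.031,"jaw":1}]'; python3 look.py;  python3 -m jog '[{"tx":2,"ty":-0.4,"tz":0.5,"ax":0,"ay":0,"az":-0.031,"jaw":1},{"tx":0,"ty":0,"tz":0,"ax":0,"ay":0,"az":0,"jaw":1}]'; python3 look.py
```

```text
time_s: 7.8
eef_pos: [509.5, 97.9, 93.8]
ee_rot: [-0.045, 0.711, 0.691, 0.122]
force: [-0.6, -1.7, -0.5]
grip_width: 0.001
grip_force: 0.9
finger 70.12189741314245 0.8392283792398206
side blue 61 [409.4  56.6  70.6] z95 72.1 ang -2.334
side red 83 [507.9  75.9  88.4] z95 90.3 ang -0.183
top blue 3 [413.6  72.4  55.2] z95 57.3 ang -2.595
time_s: 8.15
eef_pos: [509.3, 100.1, 93.8]
ee_rot: [-0.043, 0.7, 0.702, 0.122]
force: [0.0, -1.0, 0.2]
grip_width: -0.001
grip_force: 0.2
finger 70.24012383143662 0.8699489937477577
side blue 60 [410.7  55.1  71.1] z95 72.6 ang -2.29
side red 77 [508.8  78.7  88.2] z95 89.6 ang -0.142
top blue 1 [401.9  74.2  52.7] z95 52.7 ang -2.782
```

```bash
python3 -m jog '[{"tx":0,"ty":0,"tz":-15,"ax":0,"ay":0,"az":0,"jaw":1},{"tx":0,"ty":0,"tz":-40,"ax":0,"ay":0,"az":0,"jaw":1},{"tx":-10,"ty":0,"tz":-50,"ax":0,"ay":0,"az":0,"jaw":1},{"tx":-55,"ty":0,"tz":-15,"ax":0,"ay":0,"az":0,"jaw":1},{"tx":-55,"ty":0,"tz":-15,"ax":0,"ay":0,"az":0,"jaw":1}]';python3 -m jog '[{"tx":-55,"ty":0,"tz":-15,"ax":0,"ay":0,"az":0,"jaw":1},{"tx":-55,"ty":0,"tz":-15,"ax":0,"ay":0,"az":0,"jaw":1},{"tx":-50,"ty":0,"tz":-10,"ax":0,"ay":0,"az":0,"jaw":1},{"tx":0,"ty":0,"tz":0,"ax":0,"ay":0,"az":0,"jaw":1}]'; python3 look.py; python3 - <<'E'
from plan import *
for n in("side","top"):
    c=capture(n);cv2.imwrite(f"pics/{n}9.png",c["color"][:,:,::-1])
    for q,z in Z.items():
        for r in place_of(q,n)[:1]:
            w=at_z(c,r["centre"],z);b=w[:2]-C;print(n,q,round(r["conf"],2),w.round(1),np.arctan2(b[1],b[0]).round(3))
E
```

```text
time_s: 8.88
eef_pos: [495.9, -49.8, 198.0]
ee_rot: [-0.042, 0.7, 0.702, 0.123]
force: [0.4, 0.5, -0.7]
grip_width: 0.002
grip_force: 0.0
time_s: 9.38
eef_pos: [493.5, -216.2, 198.2]
ee_rot: [-0.043, 0.702, 0.7, 0.122]
force: [1.2, 0.7, 0.5]
grip_width: 0.002
grip_force: 0.0
finger 309.3730193026065 -0.692439240061479
side blue 28 [432.   49.2  55.9] z95 56.8 ang -1.771
top blue 232 [411.2  58.4  60. ] z95 71.2 ang -2.334
top red 21 [508.3  82.1  86.4] z95 89.4 ang -0.094
side tab_top 0.67 [514.4 107.9 105. ] 0.255
side table_centre 0.59 [436.9  91.4  54. ] 2.404
side nest_board 0.81 [408.8  55.5  57. ] -2.328
top plunger_top 0.48 [513.4  81.2  88. ] -0.1
top table_centre 0.59 [431.9  84.4  54. ] -2.672
top nest_board 0.63 [415.6  59.2  57. ] -2.266
top nest_sink 0.59 [426.4 124.7  57. ] 1.93
```

View pics/side9.png

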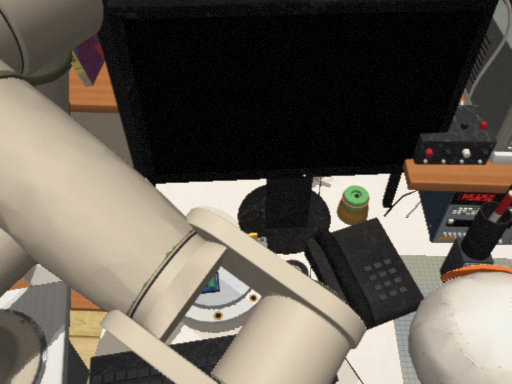

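The arm hides the table in the side view: only a sliver shows, around (230,285). I'll move the arm further out of the way and check the lock.

```bash
python3 -m jog '[{"tx":-40,"ty":-35,"tz":-12,"ax":0,"ay":0,"az":0,"jaw":1},{"tx":-40,"ty":-35,"tz":-12,"ax":0,"ay":0,"az":0,"jaw":1},{"tx":-40,"ty":-35,"tz":-12,"ax":0,"ay":0,"az":0,"jaw":1},{"tx":-40,"ty":-40,"tz":-12,"ax":0,"ay":0,"az":0,"jaw":1},{"tx":-40,"ty":-40,"tz":-12,"ax":0,"ay":0,"az":0,"jaw":1}]';python3 -m jog '[{"tx":-35,"ty":-45,"tz":-10,"ax":0,"ay":0,"az":0,"jaw":1},{"tx":-35,"ty":-45,"tz":-10,"ax":0,"ay":0,"az":0,"jaw":1},{"tx":0,"ty":0,"tz":0,"ax":0,"ay":0,"az":0,"jaw":1}]'; python3 look.py; python3 - <<'E'
from plan import *
for n in("side","top"):
    c=capture(n);cv2.imwrite(f"pics/{n}10.png",cv2.resize(c["color"][190:340,120:380,::-1] if n=="side" else c["color"][:,:,::-1],None,fx=3 if n=="side" else 1,fy=3 if n=="side" else 1))
    for q,z in Z.items():
        for r in place_of(q,n)[:1]:
            w=at_z(c,r["centre"],z);b=w[:2]-C;print(n,q,round(r["conf"],2),w.round(1),np.arctan2(b[1],b[0]).round(3))
    for q in("flux_jar","tape_roll","cap_box","mug","battery","side_cutter"):
        for r in place_of(q,n)[:1]: print(n,q,at_z(c,r["centre"],0).round(0))
E
```

```text
time_s: 10.7
eef_pos: [305.0, -420.6, 188.9]
ee_rot: [-0.043, 0.701, 0.702, 0.122]
force: [0.6, 0.3, -0.4]
grip_width: -0.001
grip_force: 0.0
time_s: 11.08
eef_pos: [213.0, -493.0, 181.3]
ee_rot: [-0.043, 0.702, 0.7, 0.122]
force: [0.5, 0.9, 0.7]
grip_width: -0.002
grip_force: 0.0
finger 624.1957521356462 -1.2382452032063154
side blue 238 [410.5  55.2  61.5] z95 72.1 ang -2.297
side red 111 [507.2  77.3  85.8] z95 89.3 ang -0.165
top blue 223 [411.1  58.4  59.5] z95 71.0 ang -2.336
top red 19 [508.4  83.7  86.5] z95 89.3 ang -0.071
side plunger_top 0.62 [511.9  81.   88. ] -0.103
side tab_top 0.83 [502.1 112.1 105. ] 0.363
side table_centre 0.88 [439.5  89.4  54. ] 2.116
side nest_board 0.81 [411.1  52.6  57. ] -2.249
side nest_sink 0.93 [412.4 122.4  57. ] 2.254
side flux_jar [770. 198.   0.]
side tape_roll [598.  67.   0.]
side cap_box [621. -13.   0.]
side mug [772. 205.   0.]
top plunger_top 0.54 [511.5  82.4  88. ] -0.085
top tab_top 0.7 [515.5 113.7 105. ] 0.323
top table_centre 0.96 [439.6  85.7  54. ] -1.711
top nest_board 0.73 [408.3  61.4  57. ] -2.435
top nest_sink 0.7 [419.3 124.8  57. ] 2.088
top flux_jar [765. 203.   0.]
top tape_roll [596.  64.   0.]
top cap_box [624. -14.   0.]
top mug [704. 339.   0.]
top battery [604. 437.   0.]
top side_cutter [450. 441.   0.]
```

View pics/side10.png

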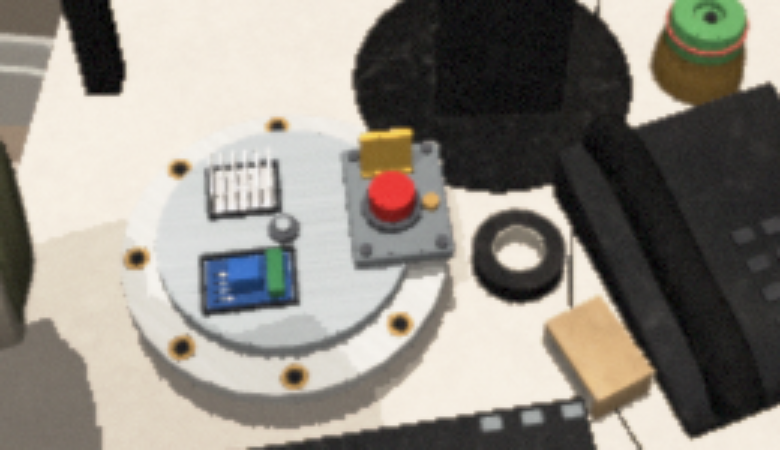

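The crop shows the plunger fully out at (392,195) and the arm one hole on, 45° counter-clockwise. The board and heatsink are in their nests, and the other things haven't moved.

```bash
python3 -c "
from rig import finish_job
print(finish_job())"
```

```text
the job is handed in; nothing more can be done
None
```

I advanced the table one hole counter-clockwise and handed the job in: camera checks put the plunger fully out within about 0.01 rad of the next hole, the relay board and heatsink are still in their nests, the other things on the desk are where they were, and the hand is clear.

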